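Set the tracer's stylus down on its reference block

ROBOT

A 7-joint arm with a two-finger parallel gripper is mounted at the origin on a cart in front of the work surface, level with it; the furniture and walls round the work are solid. World frame = base frame: x ahead of the robot, y to its left, z up, the work surface at z = 0. Lengths are in m, angles in rad, forces in N, time in s.
With the tool pointing down it reaches from about 0.425 to 1.025 m from the base axis. Payload 3.6 kg.
Tool frame: the origin (TCP) lies between the finger pads; the fingertips stand 14 mm ahead of it and the grasp point (between the pads) lies 5 mm behind it; z points along the fingers, y is the line along which they close (so a half turn about z gives the same grasp; the last joint's range is limited). The gripper opens to 85 mm and grips with 20 to 120 N. Pads are 22 mm wide; open, the fingers measure 114 mm over their backs; the gripper's body (76 mm by 85 mm) begins 54 mm behind the grasp point. The pads swing forward as they close: fully open they stand 13 mm farther back than shut.
Start: joints at [1.054, 0.591, 0.048, 1.609, -0.033, 0.943, -0.034], TCP at [0.297, -0.661, 0.206] pointing down, gripper open.
Joint ranges: [-2.69, 2.69], [-0.47, 2.24], [-1.27, 1.36], [0.19, 2.51], [-1.53, 4.68], [0.08, 2.07], [-3.09, 3.09]. Speed limits (rad/s): [2.57, 2.57, 3.14, 3.14, 3.14, 3.14, 3.14].

INTERFACE

Orientations are given as a unit quaternion [x, y, z, w].
In Python, from cell import telemetry, imaging, r gives the robot as it stands.
- The arm moves only by the tool servo_tool, never from a script. Its arguments are lists of equal length, an entry for each row: "travel": the shift along the tool's x, y, z as a fraction of full scale, a list of three; "spin": the turn about the tool's z as a fraction of full scale; "gripper": the opening, from 0 (shut) to 1 (fully open). In form: {"travel": [[tx, ty, tz], ...], "spin": [spin, ...], "gripper": [gripper, ...]}. A call has 1 to 5 rows; each row shifts and turns the commanded pose from where the row before left it, along the tool's axes as they then stand; what a row does not reach is not made up. Full scale, the value 1, is 0.5 m for a shift and 360 degrees for a turn. A row lasts 1/10 s, in which the tool goes at most 50 mm and 8.59 degrees, less where a joint would pass 70% of its speed; a pose out of reach is approached as far as the arm can. A call with a number of a shift or a turn outside -1 to 1 is refused whole. A call with a gripper value outside its range is refused whole. The fingers move at their own pace and stop on an object; "newtons" is the grip in N (left out, the last holds). Time passes only in rows, so rows that do not move let the fingers close. It gives the time, the measured TCP pose, the force, the opening and the grip force at its end, in the units of the state.
- telemetry.observe(): the state, without advancing time (a new reading comes with each control period).
- imaging.grab_frame(name): name is "scene" or "top" or "wrist"; returns a dict with "img" (400x640x3 uint8, red, green, blue), "fx", "fy", "cx", "cy" (pixels), "dist" ([k1, k2, p1, p2, k3] as OpenCV has them; the pictures are not rectified), "R" (3x3) and "t" (3): a world point X has camera coordinates R X + t; the wrist camera has in their place "tool_from_camera" (4x4, takes a point from camera to tool coordinates, whose origin is the TCP and whose axes are the flange's). Camera axes: x right, y down, z forward; pixel columns grow to the right and rows downward; lengths in m; the calibration is good to about 2 mm. A picture is of the moment at which its call begins: read the wrist's pose just before it. There is no depth.
- r.sign_off(): hands the job in; it is judged then, once.
Trained networks look in a picture, given as the dict that the camera call returned (one of the last four; its "shot" number tells which), for a name from the list of things; names that differ only in an ending like _2 or _b are one class to them, and where a whole thing is asked for, a point or a joint stands for the part that bears it (a point fixed in the world has none). Each returns a list of dicts, best first, with "conf" (0 to 1); they miss things now and then, are a little off and sometimes report something else, mostly with a low value. They report only what shows in the picture. A call takes as long as a camera call.
- imaging.look_for(target, picture): "bbox" ([centre column, centre row, width, height] in pixels, round what is visible of it).
The state is a dict: "time": time; "joints": joint angles; "joint_velocities": joint speeds; "joint_efforts": joint torques, N m; "ee_pos": TCP position; "tcp_rot": TCP orientation; "contact_force": force on the tool from outside, world axes, zero at the start; "ft_torque": the same for the moment, N m; "gripper_width": opening from 0.0 (shut) to 1.0 (fully open); "grip_force": force on a finger pad.
Only numpy, scipy, OpenCV 4.12 (cv2) and the standard library are available. Lean on these libraries where they do the work, as an engineer would, in place of code of your own. Each camera call takes 0.05 s, during which the arm holds its last target. There are 200 camera calls.

TASK

Get the contour tracer ready for its check run: with the stylus still raised, slide the head along its rails until the stylus stands over the middle of the brown reference block on the granite, then press the red-knobbed lift lever fully down so that the stylus comes to rest on the block. Never lower the stylus anywhere but on the reference block, and leave the block, the steel ring segment and the loose things beside the tracer where they lie.

Things in the scene. Friction and masses are not known exactly. Their poses are not given: they have to be found in the camera images.
- tracer: Fixed frame of the contour tracer. Black granite slab 200 (x) x 380 (y) mm, top 55 mm above the worktop; origin at the centre of its underside, x away from the robot, y along the rails to the left, z up. Behind, an aluminium upright with two rails (x +65 to +80 mm, top 150 mm), a steel fence 8 mm high (x +35 to +45 mm) and end plates at y +-180 mm.
- carriage (a joint): Travel of the head along the rails, m: 0 at the right end (-y of the tracer), 0.21 at the left end (+y), against a dark stop clamped on the rails (no higher than the head). Moves with about 4 N of friction and stays where it is left.
- carriage_grip (a point): Middle of the black finger grip on top of the head: a bar 34 (x) x 16 (y) mm, standing 26 mm high on the head's flat top (head: light grey box 65 x 80 x 60 mm, top 150 mm above the worktop); this point is 14 mm above the head's top. Axes as the tracer's. Pinch it from above along y, or push it.
- lift_lever (a joint): Angle of the lift lever on the head's front face, rad: 0 = raised (points 65 degrees up, to the left; stylus raised), 1.05 = fully down (5 degrees above level). Turns about the tracer's x, held by friction (about 1 N at the knob); the knob goes down and to the left. The stylus arm rests on a pin of this lever; the stylus meets the block at about 0.8.
- lever_knob (a point): Centre of the lever's red knob, a drum of 18 mm diameter, 22 mm long along the tracer's x, in front of the head, 60 mm from the lever's pivot. The pivot is 102 mm above the worktop and 1 mm right of the finger grip's middle; the knob lies at x -20 to -42 mm in the tracer's frame, clear of the head's front face (x -10 mm).
- stylus_tip (a point): Lowest point of the stylus: a 4 mm red ball under the end of the dark arm that reaches out of the head to the left, about 85 mm left of the finger grip. Raised, it stands about 37 mm above the granite; lowered on the block, 13 mm. As it goes down it also moves 6 mm to the right (towards the head).
- stylus_arm: The stylus arm, 8 mm thick and about 120 mm long; origin on its pivot inside the head. It falls by its own weight as the lever lets it down; do not handle it.
- ref_block: Reference block, plain brown, 32 (x) x 44 (y, along the rails) x 13 mm, loose on the granite in front of the fence; origin at the centre of its underside. Lies at one of two work places about 100 mm apart along the fence.
- ring_part: Machined steel ring segment (half ring), 31 x 71 x 8 mm, loose on the granite at the other work place; origin about its middle, on its underside.
- screwdriver: Orange-handled screwdriver, 144 mm long, loose on the worktop left of the tracer.
- ring_gauge: Steel ring gauge, 54 mm diameter, 16 mm high, loose on the worktop left of the tracer.
- hex_key: Steel hex key, 97 mm long, loose on the worktop right of the tracer.

How it is judged:
On the way:
1. the head stands still with the raised stylus over the middle of the reference block (within 14 mm of its middle along the rails, 10 mm across) (y of stylus_tip in the frame of ref_block between -0.014 and 0.014 m and x of stylus_tip in the frame of ref_block between -0.01 and 0.01 m and value of joint lift_lever below 0.2 rad and velocity of joint carriage between -0.005 and 0.005 m/s), for 0.2 s.
At the end, for the whole second after the job is handed in: The lift lever is fully down (0.95 rad or more of its 1.05), the stylus rests with its weight on top of the reference block within 15 mm of its middle along the rails and 10 mm across, and head and block are at rest (value of joint lift_lever above 0.95 rad and y of stylus_tip in the frame of ref_block between -0.015 and 0.015 m and x of stylus_tip in the frame of ref_block between -0.01 and 0.01 m and contact force between stylus_arm and ref_block above 0.03 N and linear speed of ref_block below 0.01 m/s and velocity of joint carriage between -0.005 and 0.005 m/s); the robot touches nothing.
It fails at once if the stylus is lowered (lever past 0.5 rad) while it is more than 18 mm from the middle of the reference block along the rails (value of joint lift_lever above 0.5 rad and (y of stylus_tip in the frame of ref_block above 0.018 m or y of stylus_tip in the frame of ref_block below -0.018 m)).
It fails at once if the reference block or the ring segment is shifted by more than 5 mm (distance of any of ref_block, ring_part from where it was at the start of the episode above 0.005 m).
It fails at once if the screwdriver, ring gauge or hex key is moved by more than 15 mm (distance of any of screwdriver, ring_gauge, hex_key from where it was at the start of the episode above 0.015 m).
It also fails if it takes over 42 s, if anything falls off the work surface, if the arm or the gripper's body presses on something with over 40 N, if the wrist force passes 120 N, or if a joint passes its speed limit or range.

## Working session

There is one attempt and no reset: what is moved stays moved. The work goes in short steps, Python scripts to look and compute and a tool call to move; the robot and the scene stay as the last step left them, time stands still between calls to the robot, and variables do not carry over. Pictures are saved under pics/ and viewed, at most 10 in all, crops included, and the job is handed in when it is done.

Besides the shell and the picture viewer there is one more tool, called after "Call:" as name(argument=value, ...), one argument or row to a line, values as JSON. servo_tool: Moves the arm, as the interface text tells. Shift numbers are shares of 0.5 m and turn numbers shares of 360 degrees, none past 1 either way. Its arguments: {"type":"object","properties":{"travel":{"type":"array"},"spin":{"type":"array"},"gripper":{"type":"array"},"newtons":{"type":"number"}},"required":["travel","spin","gripper"]}

```bash
mkdir -p pics; ls
python3 - <<'E'
from cell import telemetry, imaging, r
import cv2
s=telemetry.observe()
print({k:s[k] for k in('time','ee_pos','tcp_rot','contact_force','gripper_width')})
for n in('scene','top'):
    p=imaging.grab_frame(n)
    cv2.imwrite(f'pics/{n}0.png',p['img'][:,:,::-1])
    print(n,p['fx'],p['cx'],p['cy'],p['dist'],p['R'],p['t'])
    for t in('tracer','carriage_grip','lever_knob','stylus_tip','stylus_arm','ref_block','ring_part','screwdriver','ring_gauge','hex_key'):
        print(t,[([round(float(v),1) for v in d['bbox']],round(d['conf'],2)) for d in imaging.look_for(t,p)[:2]])
print(telemetry.observe()['time'])
E
```

```text
pics
{'time': 0.0, 'ee_pos': array([ 0.29711303, -0.66033279,  0.20432117]), 'tcp_rot': array([ 9.77729624e-01,  2.09865428e-01, -2.83372579e-04, -1.09717894e-03]), 'contact_force': array([ 0.08764106, -0.55743837, -0.23738349]), 'gripper_width': 1.0014293402302628}
scene 437.47200686964004 318.7315997086929 196.82956223527773 [-0.0720372  0.         0.         0.         0.       ] [[-0.6020142  -0.7984845  -0.00118998]
 [-0.39243264  0.29717025 -0.87045188]
 [ 0.69539595 -0.5235574  -0.49225208]] [0.35400724 0.30123728 0.97054912]
tracer [([329.5, 210.0, 143.7, 97.8], 0.57)]
carriage_grip [([356.9, 180.2, 40.7, 30.6], 0.61)]
lever_knob [([364.9, 188.6, 10.6, 19.9], 0.65)]
stylus_tip [([343.8, 185.6, 9.9, 7.1], 0.61), ([191.9, 263.4, 28.3, 15.2], 0.22)]
stylus_arm []
ref_block [([316.9, 210.6, 13.3, 7.2], 0.66)]
ring_part [([283.3, 219.3, 18.2, 12.0], 0.5)]
screwdriver [([192.4, 264.6, 29.8, 12.1], 0.68)]
ring_gauge [([198.5, 238.5, 18.2, 15.2], 0.6)]
hex_key [([192.8, 264.6, 29.2, 14.1], 0.42)]
top 457.28836546070096 325.56419781677073 195.78348383987353 [-0.03573152  0.          0.          0.          0.        ] [[-3.41073668e-03 -9.99994167e-01  1.79248486e-04]
 [-9.92158432e-01  3.36161522e-03 -1.24941368e-01]
 [ 1.24940036e-01 -6.03985003e-04 -9.92164111e-01]] [0.0506056  0.53385422 1.71873164]
tracer [([336.0, 197.3, 107.8, 75.2], 0.7)]
carriage_grip [([363.6, 195.8, 37.8, 27.5], 0.67)]
lever_knob [([362.5, 207.3, 5.0, 5.2], 0.37)]
stylus_tip []
stylus_arm []
ref_block [([330.4, 189.1, 10.1, 9.9], 0.54)]
ring_part [([303.4, 185.9, 18.1, 9.6], 0.65)]
screwdriver [([364.0, 196.8, 40.3, 27.3], 0.69), ([231.8, 178.3, 17.2, 4.3], 0.54)]
ring_gauge []
hex_key []
1.1
```

Run:
```python
import cv2,numpy as np
a=cv2.imread('pics/scene0.png')[130:290,180:460];b=cv2.imread('pics/top0.png')[130:250,220:430]
a=cv2.resize(a,(800,457),interpolation=3)
b=cv2.resize(b,(800,457),interpolation=3)
cv2.imwrite('pics/a.png',a);cv2.imwrite('pics/b.png',b)
```

```text
(no output)
```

View pics/a.png

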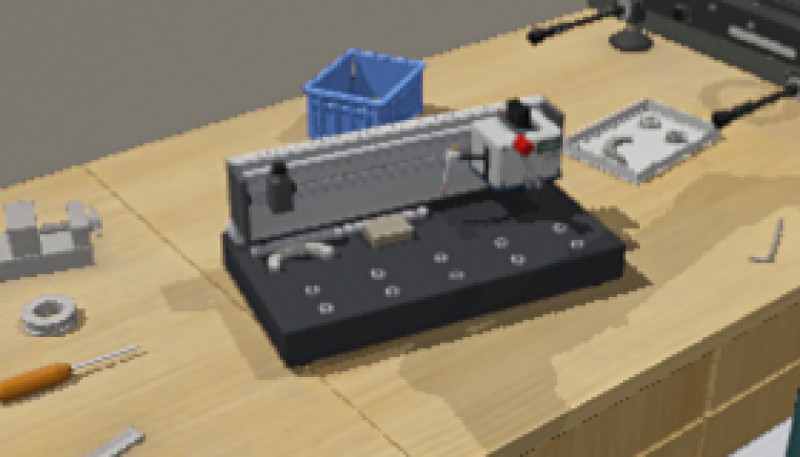

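View pics/b.png

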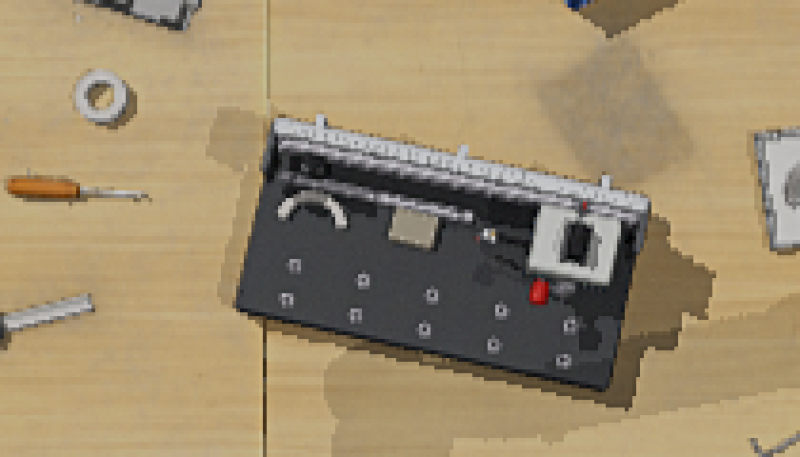

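```bash
cat > h.py <<'E'
import numpy as np, cv2
from scipy.spatial.transform import Rotation as Ro
def pose(p,s=None):
    "camera centre C and world-from-camera W"
    if 'R' in p: return -np.array(p['R']).T@np.array(p['t']), np.array(p['R']).T
    T=np.array(p['tool_from_camera']); Q=Ro.from_quat(s['tcp_rot']).as_matrix()
    return Q@T[:3,3]+np.array(s['ee_pos']), Q@T[:3,:3]
def ray(p,uv,s=None):
    K=np.array([[p['fx'],0,p['cx']],[0,p['fy'],p['cy']],[0,0,1.]])
    q=cv2.undistortPoints(np.array(uv,float).reshape(1,1,2),K,np.array(p['dist'],float)).ravel()
    C,W=pose(p,s); d=W@np.array([*q,1]); return C,d/np.linalg.norm(d)
def at_z(rr,z): C,d=rr; return C+d*(z-C[2])/d[2]
def tri(*rs):
    A=sum(np.eye(3)-np.outer(d,d) for C,d in rs); b=sum((np.eye(3)-np.outer(d,d))@C for C,d in rs)
    X=np.linalg.solve(A,b); return X,max(np.linalg.norm(np.cross(X-C,d)) for C,d in rs)
E
python3 - <<'E'
from h import *
from cell import telemetry, imaging
np.set_printoptions(precision=4,suppress=True)
a=imaging.grab_frame('scene');b=imaging.grab_frame('top');s=telemetry.observe();w=imaging.grab_frame('wrist')
ca=lambda u,v:(180+u*.35,130+v*.35); cb=lambda u,v:(220+u*.2625,130+v*.2625)
P={'block':((388,231),(414,227)),'grip':((518,108),(577,242)),'knob':((523,146),(540,291)),'tip':((445,190),(487,236)),
'FL':((290,335),(238,308)),'FR':((625,250),(607,388))}
for k,(u,v) in P.items(): print(k,*tri(ray(a,ca(*u)),ray(b,cb(*v))))
for k,z in(('FL',.055),('FR',.055)): print(k,at_z(ray(b,cb(*P[k][1])),z))
print('railtop',at_z(ray(b,cb(275,118)),.15),at_z(ray(b,cb(650,195)),.15))
print(w['tool_from_camera'],w['fx'])
E
```

```text
block [0.554  0.0368 0.0608] 0.0002155431682463648
grip [ 0.5246 -0.1129  0.171 ] 0.0005274951660639642
knob [ 0.4801 -0.0798  0.1549] 0.0002534714638397155
tip [ 0.5421 -0.0323  0.0916] 0.002017149014986132
FL [0.4745 0.2111 0.0498] 0.0009752595513138583
FR [ 0.3947 -0.1536  0.0447] 6.0898727206921395e-05
FL [0.4746 0.2114 0.055 ]
FR [ 0.3943 -0.1524  0.055 ]
railtop [0.6464 0.1689 0.15  ] [ 0.5714 -0.185   0.15  ]
[[ 0.0007 -0.9456 -0.3253  0.0833]
 [ 1.      0.001  -0.0008 -0.0006]
 [ 0.0011 -0.3253  0.9456 -0.1678]
 [ 0.      0.      0.      1.    ]] 311.0551694848208
```

Call:
servo_tool(
  travel=[
    [0,0,-0.06],
    [0,0,-0.06],
    [0,0,-0.06],
    [0,0,-0.06],
    [0,0,-0.06],
  ],
  spin=[0.0203,0.0203,0.0203,0.0203,0.0203],
  gripper=[0.6,0.6,0.6,0.6,0.6],
)

```text
time: 1.75
ee_pos: [0.2975, -0.661, 0.3568]
tcp_rot: [0.994, -0.11, 0.0, -0.0]
contact_force: [-0.5, -0.7, 0.4]
gripper_width: 0.602
grip_force: 0.0
```

Call:
servo_tool(
  travel=[
    [0.01,-0.086,0],
    [0.01,-0.086,0],
    [0.01,-0.086,0],
    [0.01,-0.086,0],
    [0.01,-0.086,0],
  ],
  spin=[0,0,0,0,0],
  gripper=[0.6,0.6,0.6,0.6,0.6],
)

```text
time: 2.25
ee_pos: [0.3682, -0.4547, 0.3557]
tcp_rot: [0.994, -0.107, 0.0, 0.0]
contact_force: [1.0, 0.5, 0.4]
gripper_width: 0.601
grip_force: 0.0
```

Call:
servo_tool(
  travel=[
    [0.01,-0.086,0],
    [0.01,-0.086,0],
    [0.01,-0.086,0],
    [0.01,-0.086,0],
    [0.01,-0.086,0],
  ],
  spin=[0,0,0,0,0],
  gripper=[0.6,0.6,0.6,0.6,0.6],
)

```text
time: 2.75
ee_pos: [0.4383, -0.25, 0.3558]
tcp_rot: [0.994, -0.107, 0.0, 0.0]
contact_force: [1.7, 0.2, -0.4]
gripper_width: 0.604
grip_force: 0.0
```

Call:
servo_tool(
  travel=[
    [0.01,-0.086,0.02],
    [0.01,-0.086,0.02],
    [0.01,-0.086,0.02],
    [0.01,-0.086,0.02],
    [0.01,-0.086,0.02],
  ],
  spin=[0,0,0,0,0],
  gripper=[0.6,0.6,0.6,0.6,0.6],
)

```text
time: 3.25
ee_pos: [0.5087, -0.0454, 0.3055]
tcp_rot: [0.994, -0.107, 0.001, 0.0]
contact_force: [0.9, -1.2, -0.6]
gripper_width: 0.597
grip_force: 0.0
```

Run:
```python
from h import *
from cell import telemetry, imaging
import pickle
s=telemetry.observe();w=imaging.grab_frame('wrist')
print(s['time'],s['ee_pos'],s['tcp_rot'],s['joints'])
for t in('carriage_grip','lever_knob','stylus_tip','ref_block','ring_part'):
    print(t,[([round(float(v),1) for v in d['bbox']],round(d['conf'],2)) for d in imaging.look_for(t,w)[:2]])
pickle.dump((s,w),open('w1.pkl','wb'))
cv2.imwrite('pics/w1.png',w['img'][:,:,::-1])
```

```text
3.25 [ 0.5086901  -0.04539269  0.30552684] [ 9.94219280e-01 -1.07367405e-01  5.12597690e-04  8.63846632e-07] [ 0.07077404  0.20685222 -0.0839292   1.97039197  0.02110837  0.96414256
 -1.80933794]
carriage_grip [([354.3, 155.7, 127.4, 104.2], 0.92), ([515.5, 202.2, 52.9, 36.1], 0.29)]
lever_knob [([356.2, 187.9, 27.1, 33.6], 0.95)]
stylus_tip [([314.5, 147.5, 43.0, 9.4], 0.81)]
ref_block [([245.7, 136.2, 34.0, 25.7], 0.65)]
ring_part [([171.6, 138.1, 56.9, 26.2], 0.7), ([350.4, 156.8, 122.3, 102.3], 0.15)]
```

View pics/w1.png

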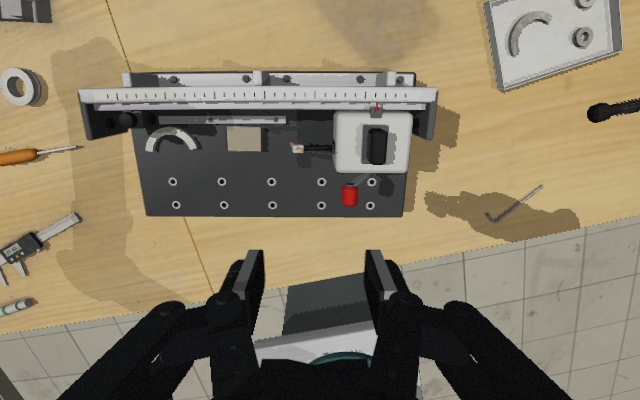

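Run:
```python
from h import *
import pickle
np.set_printoptions(precision=4,suppress=True)
s,w=pickle.load(open('w1.pkl','rb'))
g=w['img'].astype(int)
def cen(m,u0,v0,u1,v1):
    ys,xs=np.nonzero(m[v0:v1,u0:u1]); return xs.mean()+u0,ys.mean()+v0,len(xs),xs.min()+u0,xs.max()+u0,ys.min()+v0,ys.max()+v0
bl=(g[...,0]-g[...,2]>18)&(g[...,0]>90); red=(g[...,0]-g[...,1]>90)
b=cen(bl,218,118,272,156); k=cen(red,335,178,365,212)
gr=cen(g.sum(2)<110,364,120,392,170); t=cen((g[...,0]-g[...,1]>40),285,140,310,160) if ((g[...,0]-g[...,1]>40)[140:160,285:310]).any() else None
for n,q in(('block',b),('knob',k),('grip',gr),('tip',t)): print(n,q)
Y=np.array([.217,.976,0]);X=np.array([.976,-.217,0])
for n,q,z in(('block',b,.067),('knob',k,.163),('grip',gr,.174),('tip',t,.094)):
    if q: p=at_z(ray(w,q[:2],s),z); print(n,p,'X',p@X,'Y',p@Y)
top=pickle.load
cv2.imwrite('pics/c.png',cv2.resize(w['img'][100:220,210:420,::-1],(800,457),interpolation=2))
```

```text
block (np.float64(243.57038834951456), np.float64(138.125), 824, np.int64(227), np.int64(260), np.int64(126), np.int64(150))
knob (np.float64(348.95571955719555), np.float64(195.9188191881919), 271, np.int64(342), np.int64(356), np.int64(187), np.int64(206))
grip (np.float64(377.0618556701031), np.float64(146.68453608247424), 485, np.int64(369), np.int64(387), np.int64(129), np.int64(164))
tip (np.float64(289.8333333333333), np.float64(142.0), 6, np.int64(289), np.int64(291), np.int64(141), np.int64(143))
block [0.554  0.0389 0.067 ] X 0.5322627150551613 Y 0.1581953443050426
knob [ 0.4806 -0.0766  0.163 ] X 0.4856436820519281 Y 0.029519208398655964
grip [ 0.528  -0.1116  0.174 ] X 0.5395704389626306 Y 0.005638387218791867
tip [ 0.5397 -0.0217  0.094 ] X 0.5314328495995305 Y 0.0959496188887532
```

View pics/c.png

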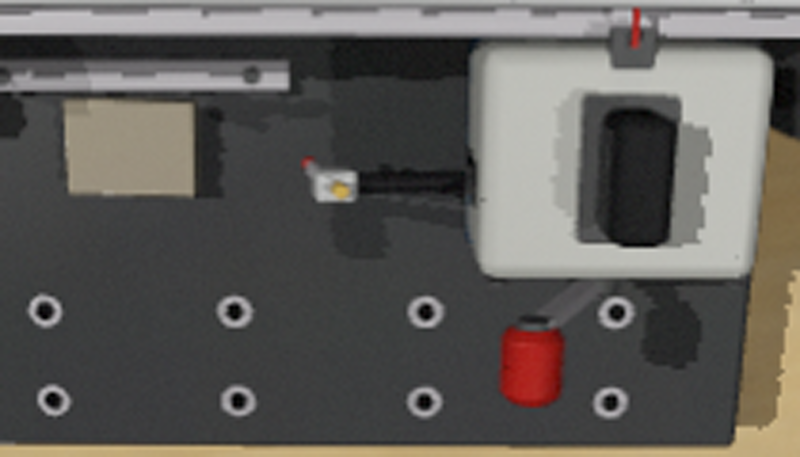

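Call:
servo_tool(
  travel=[
    [0.0132,0.0246,0.034],
    [0.0132,0.0246,0.034],
    [0.0132,0.0246,0.034],
    [0.0132,0.0246,0.034],
    [0.0132,0.0246,0.034],
  ],
  spin=[0,0,0,0,0],
  gripper=[0.6,0.6,0.6,0.6,0.6],
)

```text
time: 4.05
ee_pos: [0.5271, -0.1171, 0.2204]
tcp_rot: [0.994, -0.109, 0.0, 0.001]
contact_force: [0.9, 0.0, -0.1]
gripper_width: 0.604
grip_force: 0.0
```

Run:
```python
from h import *
from cell import telemetry, imaging
import pickle
s=telemetry.observe();w=imaging.grab_frame('wrist')
print(s['time'],s['ee_pos'],s['tcp_rot'])
pickle.dump((s,w),open('w2.pkl','wb'))
cv2.imwrite('pics/w2.png',cv2.resize(w['img'][60:330,80:560,::-1],(800,450),interpolation=2))
```

```text
4.05 [ 0.52714934 -0.11705639  0.22038369] [ 9.94025243e-01 -1.09148380e-01  4.42362068e-04  5.01824412e-04]
```

View pics/w2.png

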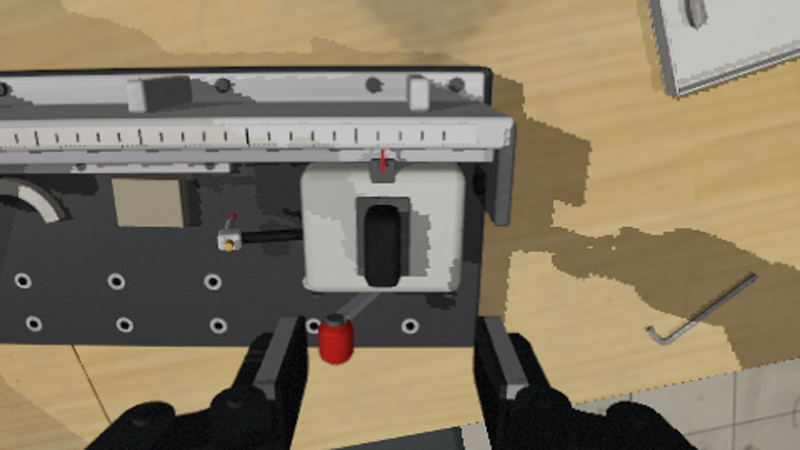

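Run:
```python
from h import *
import pickle
np.set_printoptions(precision=4,suppress=True)
s1,w1=pickle.load(open('w1.pkl','rb'));s2,w2=pickle.load(open('w2.pkl','rb'))
Y=np.array([.217,.976,0]);X=np.array([.976,-.217,0])
c1=lambda u,v:(210+u*.2625,100+v*.2625);c2=lambda u,v:(80+.6*u,60+.6*v)
for n,a,b in(('gripfront',(642,245),(383.5,287)),('block',(130,148),(148.5,203)),('tip',(307,161),(232.5,216)),('knobfront',(531,405),(336,362)),
  ('blockFL',(67,194),(118,224)),('blockFR',(194,195),(185,227)),('hole L',(45,311),(23,281)),('hole R',(617,313),(313.5,326))):
    r1,r2=ray(w1,c1(*a),s1),ray(w2,c2(*b),s2); p,e=tri(r1,r2); print(n,p,e,'X',p@X,'Y',p@Y)
t=np.array(s2['ee_pos']);print('tcp',t@X,t@Y)
```

```text
gripfront [ 0.5107 -0.1103  0.1746] 0.0001004103203296913 X 0.5224169857122581 Y 0.0032246630002453966
block [0.5529 0.0386 0.0664] 5.2994150752507985e-05 X 0.5312908107593486 Y 0.1576802249942728
tip [ 0.5387 -0.0224  0.0922] 0.00022130869422463476 X 0.5306525736313213 Y 0.0950543438860965
knobfront [ 0.4673 -0.0751  0.1586] 5.957518698506734e-05 X 0.4723862987076842 Y 0.028087627550294515
blockFL [0.5428 0.0654 0.064 ] 0.0006734456825880445 X 0.5155406249246631 Y 0.18164031314575604
blockFR [0.5319 0.0218 0.0642] 0.0003227965880370897 X 0.5143863574588178 Y 0.13667541897468308
hole L [0.541  0.0417 0.1875] 0.011565915653655574 X 0.5189836557902606 Y 0.15805072090625824
hole R [ 0.518  -0.0912  0.2273] 0.007336696890503535 X 0.5253088344247896 Y 0.02341896270645083
tcp 0.5398989954519702 0.00014437575453287715
```

Call:
servo_tool(
  travel=[
    [0,-0.006,0.02],
    [0,0,0.02],
    [0,0,0.02],
    [0,0,0.02],
    [0,0,0.022],
  ],
  spin=[0,0,0,0,0],
  gripper=[0.6,0.6,0.6,0.6,0.6],
  newtons=25,
)

```text
time: 4.6
ee_pos: [0.5282, -0.1108, 0.169]
tcp_rot: [0.994, -0.107, 0.0, -0.0]
contact_force: [0.1, 0.8, -0.7]
gripper_width: 0.6
grip_force: 0.0
```

Call:
servo_tool(
  travel=[
    [0,0,0],
    [0,0,0],
    [0,0,0],
    [0,0,0],
    [0,0,0],
  ],
  spin=[0,0,0,0,0],
  gripper=[0.1,0.1,0.1,0.1,0.1],
)

```text
time: 5.1
ee_pos: [0.5284, -0.1113, 0.1699]
tcp_rot: [0.994, -0.107, 0.0, 0.0]
contact_force: [-0.5, 0.2, -0.4]
gripper_width: 0.099
grip_force: 0.0
```

Run:
```python
from h import *
from cell import telemetry, imaging
import pickle
s=telemetry.observe();w=imaging.grab_frame('wrist');a=imaging.grab_frame('scene')
print(s['time'],s['ee_pos'],s['gripper_width'],s['grip_force'],s['contact_force'])
pickle.dump((s,w),open('w3.pkl','wb'))
o=np.hstack([cv2.resize(w['img'][100:330,180:460,::-1],(487,400)),cv2.resize(a['img'][130:260,300:400,::-1],(308,400),interpolation=2)])
cv2.imwrite('pics/w3.png',o)
```

```text
5.1 [ 0.52836335 -0.11128585  0.16989268] 0.09874656157712729 0.0 [-0.4788057   0.16060248 -0.41863327]
```

View pics/w3.png

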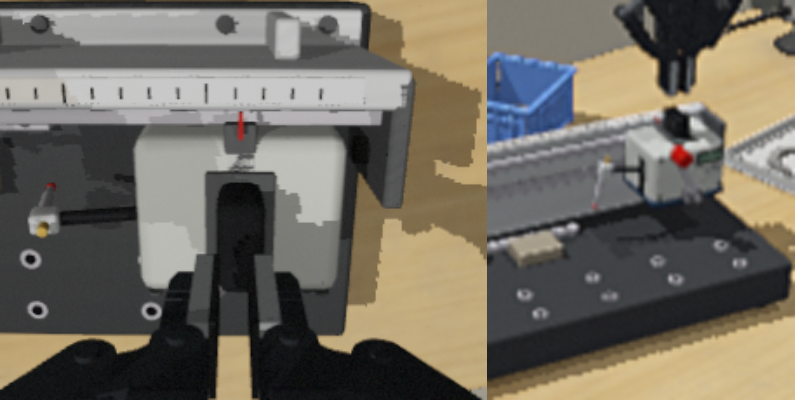

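Run:
```python
from h import *
from cell import telemetry, imaging
import pickle
np.set_printoptions(precision=4,suppress=True)
s,w=pickle.load(open('w3.pkl','rb'))
def K(p):return np.array([[p['fx'],0,p['cx']],[0,p['fy'],p['cy']],[0,0,1.]])
def proj(p,X,s=None):
    C,W=pose(p,s); c=W.T@(np.array(X)-C); return cv2.projectPoints(c.reshape(1,1,3),np.zeros(3),np.zeros(3),K(p),np.array(p['dist']))[0].ravel()
Q=Ro.from_quat(s['tcp_rot']).as_matrix();t=s['ee_pos']
for d in (-.04,-.03,-.02,-.01,0,.014): print(d,'wrist crop',(proj(w,t+Q@[0,0,d],s)-[180,100])*1.739)
a=imaging.grab_frame('scene')
b=imaging.grab_frame('top');
for d in (-.04,-.03,-.02,-.01,0,.014): print(d,'scene crop',(proj(a,t+Q@[0,0,d])-[300,130])*3.08+[487,0],'top',proj(b,t+Q@[0,0,d]))
cv2.imwrite('pics/t3.png',cv2.resize(b['img'][140:250,290:410,::-1],(654,600),interpolation=2))
g=proj(a,[.527,-.114,.1746]);print('griptop',(g-[300,130])*3.08+[487,0])
```

```text
-0.04 wrist crop [233.8332 305.78  ]
-0.03 wrist crop [233.802  286.6361]
-0.02 wrist crop [233.7742 269.6236]
-0.01 wrist crop [233.7493 254.4099]
0 wrist crop [233.7269 240.7273]
0.014 wrist crop [233.699  223.7371]
-0.04 scene crop [674.325   78.9949] top [371.99   190.8742]
-0.03 scene crop [673.854   88.4866] top [371.6999 191.2626]
-0.02 scene crop [673.3856  97.9091] top [371.4134 191.646 ]
-0.01 scene crop [672.9198 107.2629] top [371.1305 192.0248]
0 scene crop [672.4564 116.5486] top [370.851  192.3989]
0.014 scene crop [671.812  129.4351] top [370.4654 192.9151]
griptop [675.6902 111.9424]
```

View pics/t3.png

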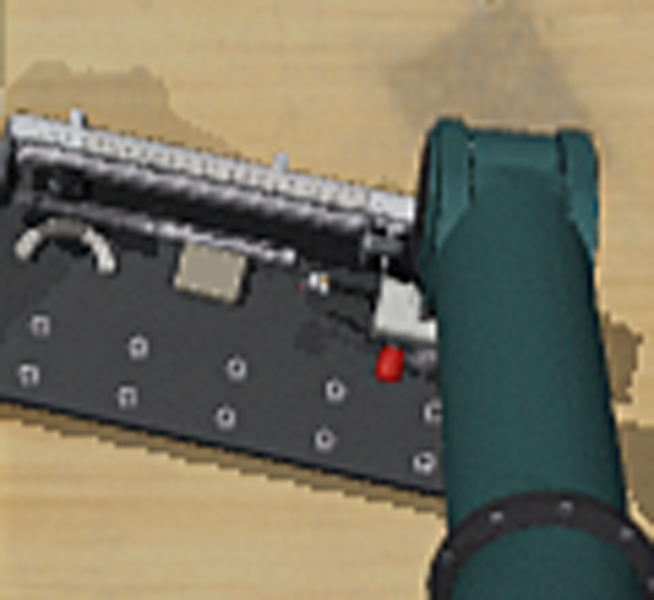

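The pictures show that the fingertips stand about 40 mm higher than the stated tool geometry puts them. The scene and wrist views both have the tips near z = 0.20, above the grip. I'll open and go down further, checking as I go.

Call:
servo_tool(
  travel=[
    [0,0,0],
    [0,0,0],
    [0,0,0.02],
    [0,0,0.02],
    [0,0,0.01],
  ],
  spin=[0,0,0,0,0],
  gripper=[0.5,0.5,0.5,0.5,0.5],
)

```text
time: 5.8
ee_pos: [0.5271, -0.111, 0.1429]
tcp_rot: [0.994, -0.107, -0.001, -0.0]
contact_force: [-0.8, -0.0, -0.8]
gripper_width: 0.502
grip_force: 0.0
```

Run:
```python
from h import *
from cell import telemetry, imaging
import pickle
s=telemetry.observe();w=imaging.grab_frame('wrist');a=imaging.grab_frame('scene')
print(s['time'],s['ee_pos'],s['gripper_width'],s['grip_force'],s['contact_force'])
pickle.dump((s,w),open('w4.pkl','wb'))
o=np.hstack([cv2.resize(w['img'][100:330,180:460,::-1],(487,400)),cv2.resize(a['img'][130:260,300:400,::-1],(308,400),interpolation=2)])
cv2.imwrite('pics/w4.png',o)
```

```text
5.8 [ 0.52705403 -0.11103644  0.14291664] 0.5017161003370945 0.0 [-0.76132314 -0.03776988 -0.77436575]
```

View pics/w4.png

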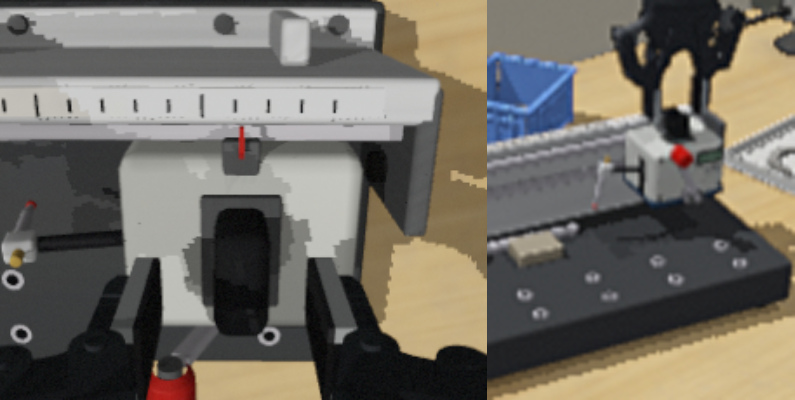

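Call:
servo_tool(
  travel=[
    [0.004,0,0.01],
    [0,0,0.01],
    [0,0,0.01],
    [0,0,0],
    [0,0,0],
  ],
  spin=[0,0,0,0,0],
  gripper=[0.5,0.5,0.5,0.05,0.05],
  newtons=25,
)

```text
time: 6.4
ee_pos: [0.5296, -0.1123, 0.1294]
tcp_rot: [0.994, -0.107, -0.0, 0.0]
contact_force: [-2.0, 1.6, -0.5]
gripper_width: 0.174
grip_force: 27.7
```

Call:
servo_tool(
  travel=[
    [0,0,0],
    [0,0,0],
    [0,0,0],
  ],
  spin=[0,0,0],
  gripper=[0.05,0.05,0.05],
)

```text
time: 6.7
ee_pos: [0.5296, -0.1122, 0.1294]
tcp_rot: [0.994, -0.108, -0.0, 0.0]
contact_force: [-0.8, -2.6, -2.4]
gripper_width: 0.177
grip_force: 27.8
```

Call:
servo_tool(
  travel=[
    [0,-0.014,0],
    [0,-0.026,0],
    [0,-0.026,0],
    [0,-0.026,0],
    [0,-0.026,0],
  ],
  spin=[0,0,0,0,0],
  gripper=[0.05,0.05,0.05,0.05,0.05],
)

```text
time: 7.2
ee_pos: [0.5422, -0.0557, 0.1294]
tcp_rot: [0.994, -0.108, -0.0, 0.001]
contact_force: [-0.3, -5.7, -1.9]
gripper_width: 0.183
grip_force: 27.8
```

Call:
servo_tool(
  travel=[
    [0,-0.013,0],
    [0,0,0],
    [0,0,0],
  ],
  spin=[0,0,0],
  gripper=[0.05,0.05,0.05],
)

```text
time: 7.5
ee_pos: [0.5443, -0.0464, 0.1294]
tcp_rot: [0.994, -0.107, 0.0, -0.001]
contact_force: [1.1, 1.5, -4.0]
gripper_width: 0.181
grip_force: 27.7
```

Run:
```python
from h import *
from cell import telemetry, imaging
import pickle
np.set_printoptions(precision=4,suppress=True)
s=telemetry.observe();w=imaging.grab_frame('wrist');a=imaging.grab_frame('scene')
Y=np.array([.217,.976,0])
print(s['time'],s['ee_pos'],s['ee_pos']@Y,s['contact_force'])
pickle.dump((s,w,a),open('w5.pkl','wb'))
o=np.hstack([cv2.resize(w['img'][90:330,120:440,::-1],(480,360)),cv2.resize(a['img'][160:240,280:360,::-1],(320,360)[::1],interpolation=2)])
cv2.imwrite('pics/w5.png',o)
```

```text
7.5 [ 0.5443 -0.0464  0.1294] 0.0727936767300055 [ 1.1083  1.4592 -4.0048]
```

View pics/w5.png

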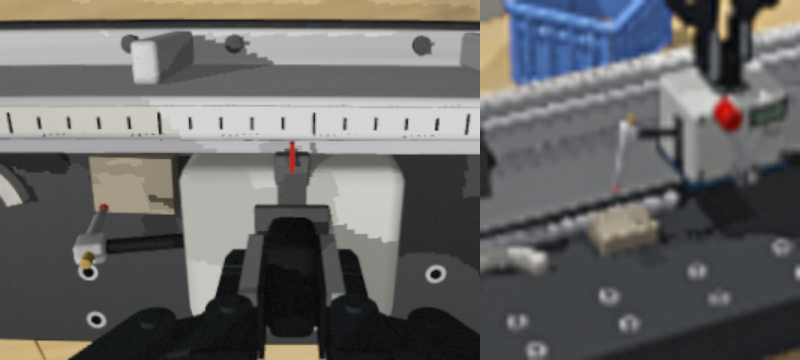

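Run:
```python
from h import *
import pickle
np.set_printoptions(precision=4,suppress=True)
s,w,a=pickle.load(open('w5.pkl','rb'))
Y=np.array([.217,.976,0]);X=np.array([.976,-.217,0])
c=lambda u,v:(120+u*2/3,90+v*2/3);d=lambda u,v:(280+(u-480)/4,160+v/4.5)
p=lambda n,q:print(n,q,'X',q@X,'Y',q@Y)
p('tip tri',tri(ray(w,c(104,208),s),ray(a,d(616,188)))[0]);p('tip w',at_z(ray(w,c(104,208),s),.0935));p('tip a',at_z(ray(a,d(616,188)),.0935))
for k in((91,157),(175,157),(93,210),(174,213)): p('bl w',at_z(ray(w,c(*k),s),.068))
p('bl a',at_z(ray(a,d(622,222)),.067))
```

```text
tip tri [0.5537 0.0435 0.0946] X 0.530964794084405 Y 0.16258234697055207
tip w [0.5534 0.0443 0.0935] X 0.530544885226094 Y 0.16330336930311457
tip a [0.555  0.0422 0.0935] X 0.5325616144448319 Y 0.16162354687368855
bl w [0.5736 0.0546 0.068 ] X 0.5479597379139 Y 0.1777671643713731
bl w [0.5642 0.0113 0.068 ] X 0.5481887330111496 Y 0.13343298695081768
bl w [0.5446 0.0642 0.068 ] X 0.5175507478745339 Y 0.18085097373150258
bl w [0.5336 0.0212 0.068 ] X 0.5162027583282046 Y 0.1364551878097682
bl a [0.5531 0.0383 0.067 ] X 0.5315534716434716 Y 0.15737619244305567
```

Call:
servo_tool(
  travel=[
    [0,0,0],
    [0,0,0],
    [0,0,-0.07],
    [0,0,-0.07],
    [0,0,0],
  ],
  spin=[0,0,0,0,0],
  gripper=[0.5,0.5,0.5,0.5,0],
)

```text
time: 8.1
ee_pos: [0.5479, -0.0481, 0.2043]
tcp_rot: [0.994, -0.107, 0.005, -0.0]
contact_force: [0.7, 0.2, 0.9]
gripper_width: 0.345
grip_force: 0.0
```

Call:
servo_tool(
  travel=[
    [-0.05,-0.022,0],
    [-0.059,-0.022,0],
    [0,0,0.05],
    [0,0,0],
    [0,0,0],
  ],
  spin=[0,0,0,0,0],
  gripper=[0,0,0,0,0],
)

```text
time: 8.6
ee_pos: [0.4955, -0.0149, 0.1745]
tcp_rot: [0.994, -0.107, -0.0, 0.0]
contact_force: [0.6, -0.7, 0.7]
gripper_width: 0.001
grip_force: 0.0
```

Run:
```python
from h import *
from cell import telemetry, imaging
import pickle
np.set_printoptions(precision=4,suppress=True)
s=telemetry.observe();w=imaging.grab_frame('wrist');a=imaging.grab_frame('scene')
Y=np.array([.217,.976,0]);X=np.array([.976,-.217,0])
print(s['time'],s['ee_pos'],s['ee_pos']@X,s['ee_pos']@Y,s['contact_force'],s['gripper_width'])
pickle.dump((s,w,a),open('w6.pkl','wb'))
o=np.hstack([cv2.resize(w['img'][90:390,160:480,::-1],(448,420)),cv2.resize(a['img'][130:220,300:370,::-1],(350,420),interpolation=2)])
cv2.imwrite('pics/w6.png',o)
```

```text
8.6 [ 0.4955 -0.0149  0.1745] 0.4868537215071977 0.0929506302326194 [ 0.6062 -0.6608  0.7284] 0.0006672880533153862
```

View pics/w6.png

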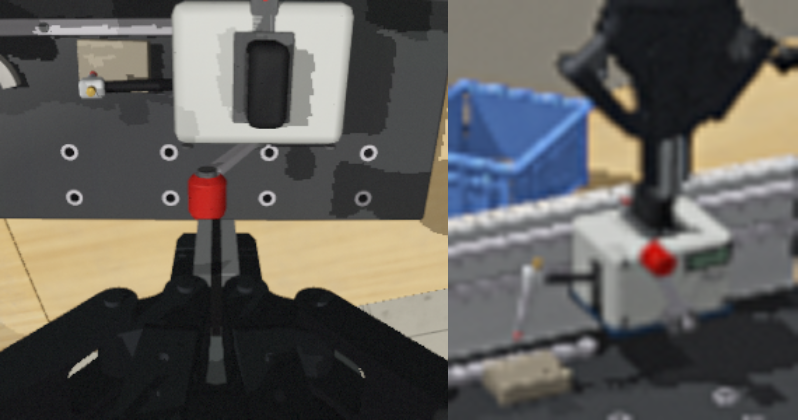

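```bash
cat > chk.py <<'E'
from h import *
import pickle
np.set_printoptions(precision=4,suppress=True)
Y=np.array([.217,.976,0]);X=np.array([.976,-.217,0])
def redc(g,u0,v0,u1,v1):
    g=g.astype(int);m=(g[...,0]-g[...,1]>70)[v0:v1,u0:u1].astype(np.uint8)
    n,_,st,ce=cv2.connectedComponentsWithStats(m)
    i=1+np.argmax(st[1:,4]);return ce[i]+[u0,v0],st[i]+[u0,v0,0,0,0]
E
python3 - <<'E'
from chk import *
s,w,a=pickle.load(open('w6.pkl','rb'))
kw,stw=redc(w['img'],260,190,360,280);ka,sta=redc(a['img'],320,150,370,220)
print(kw,stw,ka,sta)
q,e=tri(ray(w,kw,s),ray(a,ka));print('knob',q,e,q@X,q@Y)
print('knob@.163',at_z(ray(w,kw,s),.163)@Y,'front',at_z(ray(w,(kw[0],stw[1]+stw[3]),s),.160)@X)
T=np.linalg.inv(np.array(w['tool_from_camera']))
for d in(-.04,-.035,-.03,-.025,-.02,-.01,0,.014):
    c=T@[.011,0,d,1];print(d,c[:2]/c[2]*w['fx']+[w['cx'],w['cy']])
for (u,v) in((268,85),(268,128)): q=at_z(ray(w,(160+u/1.4,90+v/1.4),s),.175);print('grip',q@X,q@Y)
q=at_z(ray(w,(160+92/1.4,90+74/1.4),s),.0935);print('tip~',q@X,q@Y)
E
```

```text
[307.3113 230.7045] [294 215  27  32 758] [341.3667 185.1   ] [339 182   6   7  30]
knob [ 0.4941 -0.0099  0.1582] 3.495158719354977e-05 0.4843572065999501 0.09755715154853611
knob@.163 0.097421262240695 front 0.4734348572365402
-0.04 [314.4927 255.6038]
-0.035 [314.4821 250.3935]
-0.03 [314.4722 245.5035]
-0.025 [314.4629 240.9051]
-0.02 [314.4541 236.5731]
-0.01 [314.438  228.6203]
0 [314.4235 221.493 ]
0.014 [314.4056 212.6735]
grip 0.5397223881565725 0.07315673176164614
grip 0.5224603395805918 0.07242857162204906
tip~ 0.5310121332158019 0.16410162544975496
```

Call:
servo_tool(
  travel=[
    [-0.004,0,0.025],
    [0,0,0.025],
    [0,0,0.015],
    [0,0,0.015],
    [0,0,0],
  ],
  spin=[0,0,0,0,0],
  gripper=[0,0,0,0,0],
)

```text
time: 9.2
ee_pos: [0.4945, -0.0132, 0.1347]
tcp_rot: [0.994, -0.107, 0.001, -0.0]
contact_force: [0.5, -0.0, 0.1]
gripper_width: 0.001
grip_force: 0.0
```

```bash
cat > now.py <<'E'
from chk import *
from cell import telemetry, imaging
s=telemetry.observe();w=imaging.grab_frame('wrist');a=imaging.grab_frame('scene')
e=s['ee_pos'];print(s['time'],'tcp XYz',e@X,e@Y,e[2],s['contact_force'])
ka,sta=redc(a['img'],310,150,370,230);C,d=ray(a,ka)
# knob centre lies in the plane X=.4844
q=C+d*(.4844-C@X)/(d@X);print('knob scene',ka,sta[4],'Y',q@Y,'z',q[2],'ang',np.degrees(np.arctan2(q[2]-.102,q@Y-.072)))
g=w['img'];
try:
    kw,stw=redc(g,200,180,400,330);print('wrist',kw,stw)
except Exception as x: print(x)
pickle.dump((s,w,a),open('now.pkl','wb'))
E
python3 now.py
```

```text
9.2 tcp XYz 0.4854813556622732 0.09441311591516202 0.13470114603359595 [ 0.5217 -0.0022  0.0871]
knob scene [340.8667 186.7667] 30 Y 0.09903199884641353 z 0.1531389199442711 ang 62.13909976500163
wrist [302.4049 244.662 ] [292 236  30  21 284]
```

Call:
servo_tool(
  travel=[
    [0,-0.009,0.006],
    [0,-0.009,0.006],
    [0,-0.008,0.0065],
    [0,-0.008,0.0065],
    [0,0,0],
  ],
  spin=[0,0,0,0,0],
  gripper=[0,0,0,0,0],
)

```text
time: 9.8
ee_pos: [0.4969, 0.0034, 0.1214]
tcp_rot: [0.994, -0.107, -0.001, -0.0]
contact_force: [-1.3, 0.0, 0.6]
gripper_width: -0.001
grip_force: 0.0
```

```bash
python3 now.py
```

```text
9.8 tcp XYz 0.4841935758149699 0.11115378694915497 0.12136805160182201 [-1.2529  0.0135  0.6083]
knob scene [336.25   192.1667] 24 Y 0.11339406638905307 z 0.13890487742565127 ang 41.71859811659518
wrist [308.9454 242.116 ] [297 234  30  22 293]
```

```bash
cat > tip.py <<'E'
from chk import *
for f in('w5','w6','now'):
    s,w,a=pickle.load(open(f+'.pkl','rb')); g=a['img'].astype(int)[195:215,305:325]
    wt=np.clip(g[...,0]-g[...,1]-25,0,None)*(g[...,1]<140); ys,xs=np.mgrid[195:215,305:325]
    if wt.sum(): print(f,(xs*wt).sum()/wt.sum(),(ys*wt).sum()/wt.sum(),wt.sum(),wt.max())
E
python3 tip.py
```

```text
w5 313.35555555555555 201.2 45 20
w6 313.25 201.25 40 20
now 316.90909090909093 204.38181818181818 55 29
```

```bash
cat > car.py <<'E'
from chk import *
import sys
def ecc(f0,f1,c0,r0,c1,r1):
    A=cv2.cvtColor(pickle.load(open(f0,'rb'))[2]['img'],6).astype(np.float32);B=cv2.cvtColor(pickle.load(open(f1,'rb'))[2]['img'],6).astype(np.float32)
    t=A[r0:r1,c0:c1];M=np.float32([[1,0,c0],[0,1,r0]])
    cc,M=cv2.findTransformECC(t,B,M,cv2.MOTION_TRANSLATION,(3,100,1e-4),None,1);return cc,M[:,2]-[c0,r0]
print('head',ecc('w6.pkl',sys.argv[1],345,176,362,202))
print('block',ecc('w6.pkl',sys.argv[1],302,204,324,217))
E
python3 car.py now.pkl
python3 - <<'E'
from chk import *
from cell import imaging,telemetry
s=telemetry.observe();w=imaging.grab_frame('wrist')
for t in('carriage_grip','stylus_tip','ref_block'): print(t,[(np.round(d['bbox'],1),round(d['conf'],2)) for d in imaging.look_for(t,w)[:2]])
d=imaging.look_for('ref_block',w)
if d:q=at_z(ray(w,d[0]['bbox'][:2],s),.067);print('block',q@X,q@Y)
g=w['img'].astype(int)[:,150:290];m=(g[...,0]-g[...,1]>50)
ys,xs=np.nonzero(m[80:200]);print(list(zip(xs+150,ys+80))[:30])
E
```

```text
head (0.9795055711721848, array([ 2.4222, -0.4825]))
block (0.9832959315825054, array([-0.0951,  0.0119]))
carriage_grip [(array([372. , 158.3, 269. , 194.7]), 0.6)]
stylus_tip [(array([279.6, 159.4,  87.2,  26.9]), 0.85), (array([371.2, 158.7, 269.2, 193.5]), 0.22)]
ref_block [(array([251.6, 141. ,  67.5,  44.8]), 0.82)]
block 0.5336946200238792 0.15557468648983036
[(np.int64(250), np.int64(146)), (np.int64(251), np.int64(146)), (np.int64(252), np.int64(146)), (np.int64(253), np.int64(146)), (np.int64(250), np.int64(147)), (np.int64(253), np.int64(147)), (np.int64(254), np.int64(147)), (np.int64(254), np.int64(148)), (np.int64(254), np.int64(149))]
```

Run:
```python
from chk import *
s,w,a=pickle.load(open('now.pkl','rb'))
for z in(.07,.08,.09): q=at_z(ray(w,(252,147.5),s),z);print(z,q@X,q@Y)
# grip bar: darkest columns on the head top; head left/right edges (bright) along a row
g=w['img'].astype(int).sum(2)
for r in(100,115,130,150): print(r,[(i) for i in range(1,640) if (g[r,i]>480)!=(g[r,i-1]>480)])
```

```text
0.07 0.5295991582246012 0.15556080534295577
0.08 0.531326720767896 0.15356343619658935
0.09 0.5330542833111909 0.15156606705022296
100 [332, 411, 434, 505]
115 [192, 262, 331, 392, 451, 503]
130 [129, 140, 331, 390, 457, 500]
150 [36, 37, 44, 45, 78, 91, 146, 160, 331, 389, 465, 496, 538, 556, 584, 633]
```

```bash
cat > hd.py <<'E'
from chk import *
import sys
def edges(f,z=.15):
    s,w,a=pickle.load(open(f,'rb'));g=w['img'].astype(int).sum(2)
    for Xr in(.555,.56,.565):
        # sample brightness along Y on head top plane at given X
        ys=np.arange(.0,.16,.0005);C,W=pose(w,s);v=[]
        for y in ys:
            P=Xr*X/ (X@X)+y*Y/(Y@Y);P[2]=z;c=W.T@(P-C);u=cv2.projectPoints(c.reshape(1,1,3),np.zeros(3),np.zeros(3),np.array([[w['fx'],0,w['cx']],[0,w['fy'],w['cy']],[0,0,1.]]),np.array(w['dist']))[0].ravel()
            i,j=int(round(u[1])),int(round(u[0]));v.append(g[i,j] if 0<=i<400 and 0<=j<640 else -1)
        v=np.array(v);b=np.nonzero(v>430)[0];print(f,Xr,ys[b[0]],ys[b[-1]],(ys[b[0]]+ys[b[-1]])/2)
for f in sys.argv[1:]: edges(f)
E
python3 hd.py w6.pkl now.pkl
```

```text
w6.pkl 0.555 0.036000000000000004 0.1115 0.07375000000000001
w6.pkl 0.56 0.036000000000000004 0.1525 0.09425
w6.pkl 0.565 0.035500000000000004 0.112 0.07375000000000001
now.pkl 0.555 0.029 0.154 0.0915
now.pkl 0.56 0.029 0.1595 0.09425
now.pkl 0.565 0.029 0.1045 0.06675
```

The head slid about 7 mm to the right while I pressed, because the knob stuck to the fingertip on the steep part of the stroke. The stylus is still over the block. I'll go on with a slight leftward bias.

Call:
servo_tool(
  travel=[
    [0,-0.01,0.01],
    [0,-0.01,0.012],
    [0,-0.006,0.01],
    [0,-0.005,0.009],
    [0,0,0],
  ],
  spin=[0,0,0,0,0],
  gripper=[0,0,0,0,0],
)

```text
time: 10.65
ee_pos: [0.5001, 0.0184, 0.1007]
tcp_rot: [0.994, -0.107, -0.001, -0.0]
contact_force: [-1.3, -0.3, -0.1]
gripper_width: 0.0
grip_force: 0.0
```

```bash
sed -i 's/-.072)/-.065)/; s/@Y-.072/@Y-.065/' now.py; python3 now.py; python3 hd.py now.pkl; python3 car.py now.pkl
python3 - <<'E'
from chk import *
s,w,a=pickle.load(open('now.pkl','rb'));g=w['img'].astype(int)[80:220,180:300];m=g[...,0]-g[...,1]>50
ys,xs=np.nonzero(m);print(len(xs),xs.mean()+180,ys.mean()+80)
for z in(.07,.075,.08): q=at_z(ray(w,(xs.mean()+180,ys.mean()+80),s),z);print(z,q@X,q@Y)
E
```

```text
10.65 tcp XYz 0.48405874625469075 0.12647260361620508 0.10065207923026835 [-1.2978 -0.2679 -0.0989]
knob scene [333.5385 200.0385] 26 Y 0.12157962650042473 z 0.11501343801472352 ang 12.95288369665082
wrist [323.4327 242.6813] [307 233  32  23 342]
now.pkl 0.555 0.029500000000000002 0.158 0.09375
now.pkl 0.56 0.029500000000000002 0.1595 0.0945
now.pkl 0.565 0.029500000000000002 0.1055 0.0675
head (0.9771511724639697, array([ 2.5108, -0.4967]))
block (0.9757777848934046, array([-0.1614,  0.0204]))
13 279.0 149.0
0.07 0.5321360280913142 0.14941728484790673
0.075 0.5330241756336492 0.14885482595939406
0.08 0.5339123231759842 0.1482923670708814
```

Call:
servo_tool(
  travel=[
    [0,0,0.008],
    [0,0,0.008],
    [0,0,0.004],
    [0,0,0],
  ],
  spin=[0,0,0,0],
  gripper=[0,0,0,0],
)

```text
time: 11.15
ee_pos: [0.5002, 0.0175, 0.0911]
tcp_rot: [0.994, -0.107, -0.0, 0.0]
contact_force: [-0.9, 0.9, -0.8]
gripper_width: 0.001
grip_force: 0.0
```

```bash
python3 now.py; python3 hd.py now.pkl; python3 car.py now.pkl
```

```text
11.15 tcp XYz 0.48437527224547716 0.12561870545103312 0.09114318435654457 [-0.8724  0.8702 -0.8055]
knob scene [332.8  202.88] 25 Y 0.12379038372083809 z 0.10611827700065657 ang 4.0070340511893985
wrist [316.2957 241.1751] [302 234  31  14 257]
now.pkl 0.555 0.029 0.156 0.0925
now.pkl 0.56 0.029500000000000002 0.1595 0.0945
now.pkl 0.565 0.029 0.1055 0.06725
head (0.9395127463250836, array([ 2.9684, -0.4853]))
block (0.975916377099583, array([-0.1266,  0.0286]))
```

Call:
servo_tool(
  travel=[
    [0,0,0.003],
    [0,0,0.003],
    [0,0,0],
  ],
  spin=[0,0,0],
  gripper=[0,0,0],
)

```text
time: 11.55
ee_pos: [0.5004, 0.0176, 0.0893]
tcp_rot: [0.994, -0.107, -0.0, 0.0]
contact_force: [-2.7, -0.1, 10.6]
gripper_width: 0.003
grip_force: 5.3
```

Call:
servo_tool(
  travel=[
    [0,0,0.002],
    [0,0,0],
  ],
  spin=[0,0],
  gripper=[0,0],
)

```text
time: 11.75
ee_pos: [0.5005, 0.0176, 0.0889]
tcp_rot: [0.994, -0.107, 0.0, 0.0]
contact_force: [-3.0, -0.1, 15.2]
gripper_width: 0.002
grip_force: 7.8
```

Call:
servo_tool(
  travel=[
    [0,0,-0.02],
    [0,0,-0.08],
    [0,0,-0.08],
    [0,0,-0.08],
    [0,0,0],
  ],
  spin=[0,0,0,0,0],
  gripper=[0,0,0,0,0],
)

```text
time: 12.25
ee_pos: [0.5044, 0.0179, 0.2227]
tcp_rot: [0.994, -0.107, 0.006, -0.001]
contact_force: [0.3, 0.5, 0.0]
gripper_width: 0.002
grip_force: 0.0
```

```bash
python3 now.py; python3 hd.py now.pkl; python3 car.py now.pkl
python3 - <<'E'
from chk import *
from cell import imaging
s,w,a=pickle.load(open('now.pkl','rb'));G=w['img'].astype(int)
kw,stw=redc(w['img'],200,120,420,330);print(kw,stw)
q,e=tri(ray(w,kw,s),ray(a,redc(a['img'],310,150,370,230)[0]));print('knob',q@X,q@Y,q[2],e,np.degrees(np.arcsin((q[2]-.102)/.06)))
n,_,st,ce=cv2.connectedComponentsWithStats((G[...,0]-G[...,1]>45).astype(np.uint8))
for i in range(1,n):
    q=at_z(ray(w,ce[i],s),.069)
    if st[i,4]<40 and abs(q@X-.531)<.03 and abs(q@Y-.15)<.04: print('tip',st[i],q@X,q@Y)
m=((G[...,0]-G[...,2]>18)&(G[...,0]>90)).astype(np.uint8);n,_,st,ce=cv2.connectedComponentsWithStats(m)
for i in range(1,n):
    q=at_z(ray(w,ce[i],s),.067)
    if st[i,4]>200 and abs(q@X-.531)<.03 and abs(q@Y-.15)<.04: print('block',st[i],q@X,q@Y,[at_z(ray(w,(u,ce[i][1]),s),.068)@Y for u in(st[i,0],st[i,0]+st[i,2])])
E
```

```text
12.25 tcp XYz 0.4884480159339219 0.12692097115559783 0.22273090193279288 [0.3496 0.4864 0.0394]
knob scene [332.6842 202.0526] 38 Y 0.12420704215990012 z 0.10897054113240823 ang 6.7146157530347965
wrist [317.5753 190.2769] [309 180  18  22 372]
now.pkl 0.555 0.028 0.1045 0.06625
now.pkl 0.56 0.0285 0.1595 0.094
now.pkl 0.565 0.0285 0.105 0.06675
head (0.9760772725831803, array([ 2.4539, -0.4895]))
block (0.9679417538239289, array([-0.1332,  0.0627]))
[317.5428 190.2166] [309 179  18  23 374]
knob 0.4841285981676165 0.1242842670505805 0.10914038442189658 5.278888248284022e-05 6.834762987103093
tip [292 134   3   1   3] 0.5319888704380931 0.1494619102797985
block [ 264  118   43   32 1118] 0.5335970747326639 0.1599009109057373 [np.float64(0.179326331773466), np.float64(0.13513712225021282)]
```

```bash
python3 -c "
from cell import r
print(r.sign_off())"
```

```text
the job is handed in; nothing more can be done
None
```

I handed in the job (no verdict was returned): the lift lever is fully down and the stylus should be resting on the reference block, about 8 mm right of its middle along the rails (limit 15 mm), because the head slid about 7 mm right during the press; the block did not shift, and I did not re-check the ring segment or the loose tools.

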